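# Roll the rolling pin onto its parking strip

## Robot

A 6-joint arm with a two-finger parallel gripper is mounted at the origin on the work surface. World frame = base frame: x ahead of the robot, y to its left, z up, the work surface at z = 0. Lengths are in m, angles in degrees, forces in N, time in s.
With the tool pointing down it reaches from about 0.35 to 0.875 m from the base axis. Payload 4.2 kg.
Tool frame: the origin (TCP) lies on the centre line of the jaws, within the pads' length; the fingertips stand 11 mm ahead of it and the grasp point (between the pads) lies 8 mm behind it; z points along the fingers, y is the line along which they close (so a half turn about z gives the same grasp; the last joint's range is limited). The gripper opens to 87 mm and grips with 3 to 60 N. Pads are 19 mm wide; open, the fingers measure 117 mm over their backs; the gripper's body (75 mm by 190 mm) begins 51 mm behind the grasp point.
Start: joints at [-56.975, 22.042, 0.453, 0, -68.411, -14.817], TCP at [0.195, -0.594, 0.234] pointing down, gripper open.
Joint ranges: [-179.83, 179.83], [-69.29, 118.12], [-61.27, 80.66], [-181.25, 117.63], [-171.15, -9.14], [-177.46, 177.46]. Speed limits (degrees/s): [159.86, 159.86, 180, 180, 180, 180].

## Interface

Orientations are given as a 3x3 rotation matrix whose columns are the frame's x, y, z axes.
In Python, from station import r gives the robot as it stands.
- The arm moves only by the tool servo_tool, never from a script. Its argument "commands" is a list that holds one entry, the list of rows, each a list of 7 numbers: the closure, from 0 (fully open) to 1 (shut), then the shift along the tool's x, y, z in mm, then the turn, a rotation vector about the tool's x, y, z in rad. In form: [[[claw, x, y, z, ax, ay, az], ...]]. A call has exactly 5 rows; each row is the pose to reach, as a shift and turn from the pose commanded when the call began, along the tool's axes at that moment; what a row does not reach only later rows make up. A row lasts 1/10 s, in which the tool goes at most 50 mm and 8.59 degrees, less where a joint would pass 70% of its speed; a pose out of reach is approached as far as the arm can. A call with a gripper value outside its range is refused whole. The fingers move at their own pace and stop on an object; the grip force is fixed at half the most. Time passes only in rows, so rows that repeat a pose let the fingers close, or fill a call up. It gives the time, the measured TCP pose, the force, the opening and the grip force at its end, in the units of the state.
- r.sense(): the state, without advancing time (a new reading comes with each control period).
- r.capture(name): name is "side" or "top"; returns a dict with "pixels" (400x640x3 uint8, red, green, blue), "camera_matrix" (3x3 intrinsics, pixels), "R" (3x3) and "t" (3): a world point X has camera coordinates R X + t. Camera axes: x right, y down, z forward; pixel columns grow to the right and rows downward; lengths in m; the calibration is good to about 2 mm. A picture is of the moment at which its call begins. There is no depth.
- r.finish_job(): hands the job in; it is judged then, once.
The state is a dict: "time_s": time; "joints": joint angles; "joint_velocities": joint speeds; "effort": joint torques, N m; "tcp_pos": TCP position; "ee_rot": TCP orientation; "wrist_force": force on the tool from outside, world axes, zero at the start; "moment": the same for the moment, N m; "gripper_width": opening from 0.0 (shut) to 1.0 (fully open); "gripper_force": force on a finger pad.
Only numpy, scipy, OpenCV 4.12 (cv2) and the standard library are available. Lean on these libraries where they do the work, as an engineer would, in place of code of your own. Each camera call takes 0.05 s, during which the arm holds its last target. There are 200 camera calls.

## Task

Clear the middle of the counter: roll the wooden rolling pin along the counter, without picking it up, and leave it lying still on the long dark rubber strip, in line with the strip and along its middle. Leave the wooden spoon and the glass jar where they are.

Things in the scene. Friction and masses are not known exactly. Their poses are not given: they have to be found in the camera images.
- pin_center (a point): Centre of the wooden rolling pin: a smooth cylindrical barrel 46 mm in diameter and 180 mm long with a narrower handle (24 mm thick, 48 mm long) at each end, 276 mm long in all, about 0.3 kg. It lies on the counter, so this point is 23 mm above it. Its x axis runs along the pin; y and z turn with it as it rolls. Pushed gently from behind it rolls freely; let go while slow, it stops within 10 mm or so.
- strip_center (a point): Centre of the dark rubber strip that marks the pin's parking place: 260 mm long, 36 mm wide, flush with the counter (no step to climb). Its x axis runs along its length, y across its width. It lies beside the pin, 130 to 170 mm to its left or right and nearly parallel to it, so that the pin reaches it by a straight roll; a round cork trivet 100 mm wide and 6 mm thick lies about as far on the pin's other side.
- spoon: Wooden spoon, 250 mm long and 20 mm high, lying on the counter beyond the pin, crosswise; a bystander. Origin under its middle, x axis from handle to bowl.
- jar: Small closed glass jar with an aluminium screw cap, 64 mm in diameter, 85 mm tall, standing on the counter beyond the pin; a bystander. Origin at the centre of its underside.

How it is judged (in metres and radians):
On the way:
1. the pin has rolled over on the counter by more than 110 degrees (a third of a turn), rather than being slid or carried (angle between pin_center's own z axis and vertical above 1.92 rad and height (world z) of pin_center below 0.035 m), for 0.02 s.
At the end, for the whole second after the job is handed in: The rolling pin lies at rest on the counter on the rubber strip: its centre within 18 mm of the strip's middle line and within 40 mm of the strip's centre lengthwise, its axis within 0.2 rad (11 degrees) of the strip's (y of pin_center in the frame of strip_center between -0.018 and 0.018 m and x of pin_center in the frame of strip_center between -0.04 and 0.04 m and angle between the x axis of pin_center and the x axis of strip_center, either way round below 0.2 rad and height (world z) of pin_center below 0.03 m and linear speed of pin below 0.01 m/s and angular speed of pin below 0.3 rad/s); the robot touches nothing.
It fails at once if the pin is picked up off the counter (raised 20 mm or more) (height (world z) of pin_center above 0.043 m).
It fails at once if the wooden spoon is displaced by more than 30 mm (distance of spoon from where it was at the start of the episode above 0.03 m).
It fails at once if the glass jar is displaced by more than 30 mm (distance of jar from where it was at the start of the episode above 0.03 m).
It also fails if it takes over 43 s, if anything falls off the work surface, if the arm or the gripper's body presses on something with over 40 N, if the wrist force passes 120 N, or if a joint passes its speed limit or range.

## Working session

There is one attempt and no reset: what is moved stays moved. The work goes in short steps, Python scripts to look and compute and a tool call to move; the robot and the scene stay as the last step left them, time stands still between calls to the robot, and variables do not carry over. Pictures are saved under pics/ and viewed, at most 10 in all, crops included, and the job is handed in when it is done.

Besides the shell and the picture viewer there is one more tool, called after ">>>" as name(argument=value, ...) on one line, values as JSON. servo_tool: Moves the arm, as the interface text tells. Its arguments: {"type":"object","properties":{"commands":{"type":"array","items":{"type":"array","items":{"type":"array","items":{"type":"number"}}}}},"required":["commands"]}

```bash
mkdir -p pics; ls
python3 - <<'E'
from station import r
import cv2,pickle
s=r.sense(); print(s['time_s'],s['tcp_pos'],s['ee_rot'])
d={}
for n in("top","side"):
    c=r.capture(n); d[n]=c; cv2.imwrite(f"pics/{n}0.png",c["pixels"][:,:,::-1]); print(n,c["camera_matrix"],c["R"],c["t"])
pickle.dump(d,open("cal.pkl","wb"))
E
```

```text
pics
0.0 [ 0.19513275 -0.59312449  0.23244142] [[-9.49994262e-01 -3.12266427e-01 -7.61981069e-04]
 [-3.12267350e-01  9.49991945e-01  2.09941215e-03]
 [ 6.82999463e-05  2.23237130e-03 -9.99997506e-01]]
top [[504.89520974   0.         317.562785  ]
 [  0.         504.89520974 197.30830136]
 [  0.           0.           1.        ]] [[-0.01361759 -0.99960827 -0.02445118]
 [-0.99523674  0.01591068 -0.09618046]
 [ 0.09653182  0.02302496 -0.99506355]] [-0.08002913  0.63072396  1.03042842]
side [[409.69078997   0.         322.5643831 ]
 [  0.         409.69078997 204.2037667 ]
 [  0.           0.           1.        ]] [[ 0.83523783 -0.54970178 -0.01434275]
 [-0.2912676  -0.42013855 -0.85944563]
 [ 0.46641285  0.72201908 -0.51102593]] [-0.57380634  0.18986584  0.55365473]
```

View pics/top0.png

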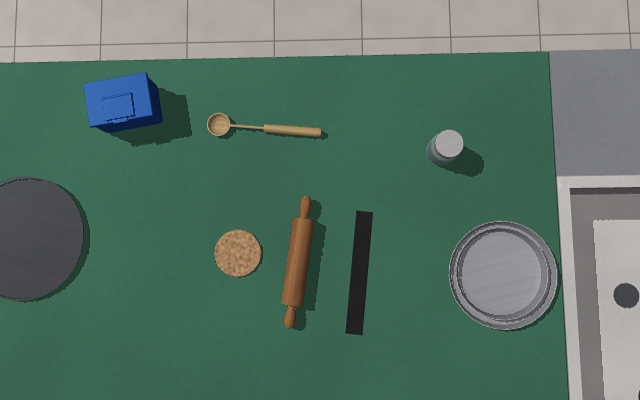

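View pics/side0.png

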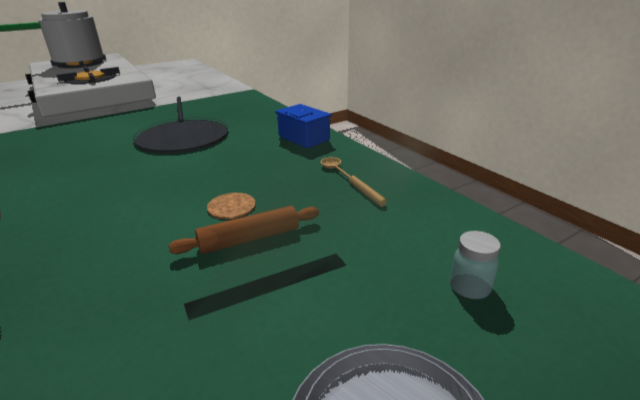

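```bash
cat > h.py <<'E'
import pickle,numpy as np
cal=pickle.load(open("cal.pkl","rb"))
def ray(u,v,z,n="top"):
    c=cal[n]; R=np.array(c["R"]);t=np.array(c["t"]);K=np.array(c["camera_matrix"])
    o=-R.T@t; d=R.T@np.linalg.solve(K,[u,v,1]); return (o+d*(z-o[2])/d[2])[:2]
def ang(a): return np.degrees(np.arctan2(a[1],a[0]))
E
python3 - <<'E'
from h import *
a,b=ray(289.5,328,.023),ray(306,196.5,.023); print("pin",(a+b)/2,ang(b-a),np.linalg.norm(b-a))
b1,b2=(ray(282,304,.023)+ray(302,306,.023))/2,(ray(293,218,.023)+ray(313,220,.023))/2
print("barrel",(b1+b2)/2,ang(b2-b1),np.linalg.norm(b2-b1))
p=[ray(*q,0) for q in((357,211),(372.5,212),(362,334.5),(346,333))]
f,k=(p[0]+p[1])/2,(p[2]+p[3])/2; print("strip",(f+k)/2,ang(f-k),np.linalg.norm(f-k))
print("trivet",ray(238,253,.006)); 
p=cal["side"]
a,b=ray(170,247,.023,"side"),ray(319,213,.023,"side"); print("side pin",(a+b)/2,ang(b-a))
f,k=(ray(337,257,0,"side")+ray(346,264,0,"side"))/2,(ray(187,303,0,"side")+ray(194,313,0,"side"))/2;print("side strip",(f+k)/2,ang(f-k))
E
```

```text
pin [ 0.49617632 -0.04619876] -7.782070131316938 0.27457740865654123
barrel [ 0.49576435 -0.04554067] -7.9174128079123305 0.1796285545519867
strip [ 0.47173876 -0.17541218] -6.297173548482621 0.2582758769421721
trivet [0.51521574 0.08241374]
side pin [ 0.4973422  -0.04656887] -11.096751415144862
side strip [ 0.47527675 -0.17344345] -8.060943297715893
```

The top view shows the pin from (289,328) to (306,197), the strip 131 mm to its right at about (359,272), and the trivet to the left at (238,253). I'll push from the trivet side with both open fingers lined up along the barrel.

>>> servo_tool(commands=[[[0,-20,20,0,0,0,-0.05],[0,-50,50,0,0,0,-0.13],[0,-80,80,0,0,0,-0.22],[0,-110,110,0,0,0,-0.31],[0,-140,140,0,0,0,-0.4]]])

```text
time_s: 0.6
tcp_pos: [0.2848, -0.4152, 0.2331]
ee_rot: [[-0.751, -0.66, -0.001], [-0.66, 0.751, 0.001], [-0.0, 0.001, -1.0]]
wrist_force: [0.5, -0.1, 0.4]
gripper_width: 1.001
gripper_force: 0.0
```

```bash
cat >> h.py <<'E'
from scipy.spatial.transform import Rotation as Ro
def to(p,yaw_y):
    "shift (mm) and turn for TCP p, tool z down, tool y axis at yaw_y degrees"
    from station import r
    s=r.sense(); R=np.array(s["ee_rot"]); a=np.radians(yaw_y)
    y=np.array([np.cos(a),np.sin(a),0]); z=np.array([0,0,-1.]); T=np.c_[np.cross(y,z),y,z]
    print("t",s["time_s"],"tcp",np.round(s["tcp_pos"],4),"F",np.round(s["wrist_force"],1))
    print("shift",np.round(R.T@(np.array(p)-s["tcp_pos"])*1000,1),"turn",np.round(Ro.from_matrix(R.T@T).as_rotvec(),3))
E
python3 -c "
from h import *
to([.503,.0035,.12],172.2)"
```

```text
t 0.6 tcp [ 0.2848 -0.4152  0.2331] F [ 0.5 -0.1  0.4]
shift [-440.3  170.4  113.3] turn [ 0.001  0.    -0.714]
```

>>> servo_tool(commands=[[[0,-40,16,0,0,0,-0.08],[0,-82,32,0,0,0,-0.16],[0,-124,48,0,0,0,-0.25],[0,-166,64,0,0,0,-0.34],[0,-205,80,0,0,0,-0.43]]])

```text
time_s: 1.1
tcp_pos: [0.3867, -0.22, 0.2334]
ee_rot: [[-0.407, -0.914, -0.0], [-0.914, 0.407, 0.0], [-0.0, 0.0, -1.0]]
wrist_force: [0.7, -1.4, 0.4]
gripper_width: 0.998
gripper_force: 0.0
```

```bash
python3 -c "
from h import *
to([.503,.0035,.12],172.2)"
```

```text
t 1.1 tcp [ 0.3867 -0.22    0.2334] F [ 0.7 -1.4  0.4]
shift [-251.4  -15.3  113.5] turn [ 0.     0.    -0.283]
```

>>> servo_tool(commands=[[[0,-45,-3,0,0,0,-0.07],[0,-92,-7,0,0,0,-0.14],[0,-140,-12,0,0,0,-0.21],[0,-188,-17,0,0,0,-0.26],[0,-225,-20,0,0,0,-0.26]]])

```text
time_s: 1.6
tcp_pos: [0.4978, -0.0225, 0.2333]
ee_rot: [[-0.16, -0.987, -0.0], [-0.987, 0.16, 0.0], [-0.0, 0.0, -1.0]]
wrist_force: [-0.2, 0.6, 0.4]
gripper_width: 1.002
gripper_force: 0.0
```

>>> servo_tool(commands=[[[0,0,0,20,0,0,0],[0,0,0,50,0,0,0],[0,0,0,80,0,0,0],[0,0,0,100,0,0,0],[0,0,0,100,0,0,0]]])

```text
time_s: 2.1
tcp_pos: [0.4944, -0.0253, 0.1305]
ee_rot: [[-0.163, -0.987, -0.008], [-0.987, 0.163, -0.001], [0.003, 0.007, -1.0]]
wrist_force: [-0.9, -0.1, 0.2]
gripper_width: 1.0
gripper_force: 0.0
```

```bash
python3 -c "
from h import *
to([.503,.0035,.024],172.2)
import cv2
from station import r
c=r.capture('top');cv2.imwrite('pics/a.png',c['pixels'][:,:,::-1])"
```

```text
t 2.1 tcp [ 0.4944 -0.0253  0.1305] F [-0.9 -0.1  0.2]
shift [-30.1  -4.5 106.4] turn [ 0.007 -0.002 -0.027]
```

View pics/a.png

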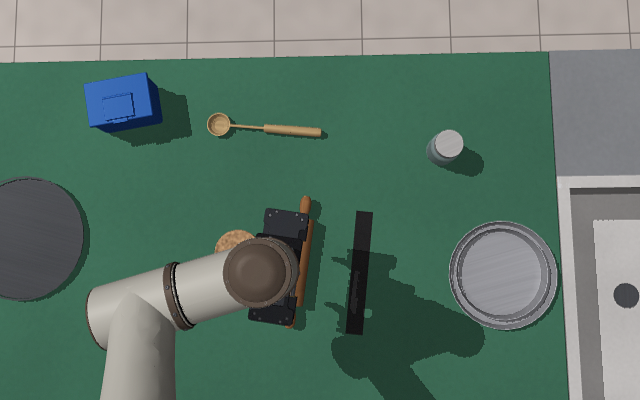

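The gripper at (278,268) lies along the pin but still overlaps its left edge, so I'll move it left before going down.

>>> servo_tool(commands=[[[0,-10,-1,0,0,0,-0.01],[0,-22,-3,0,0,0,-0.02],[0,-33,-4,0,0.003,0,-0.027],[0,-33,-4,20,0.005,0,-0.027],[0,-33,-4,40,0.005,0,-0.027]]])

```text
time_s: 2.65
tcp_pos: [0.5076, 0.0086, 0.0944]
ee_rot: [[-0.134, -0.991, 0.009], [-0.991, 0.134, 0.001], [-0.002, -0.009, -1.0]]
wrist_force: [0.3, 0.1, -0.8]
gripper_width: 1.0
gripper_force: 0.0
```

```bash
python3 -c "
from h import *
to([.503,.0035,.024],172.2)"
```

```text
t 2.65 tcp [0.5076 0.0086 0.0944] F [ 0.3  0.1 -0.8]
shift [ 5.8  4.4 70.4] turn [-0.009  0.002  0.002]
```

>>> servo_tool(commands=[[[0,0,2,20,0,0,0],[0,0,3,40,0,0,0],[0,0,4,55,0,0,0],[0,0,4,64,0,0,0],[0,0,4,66,0,0,0]]])

```text
time_s: 3.15
tcp_pos: [0.5027, 0.0081, 0.0271]
ee_rot: [[-0.135, -0.991, 0.004], [-0.991, 0.135, -0.001], [0.0, -0.004, -1.0]]
wrist_force: [-0.1, 0.1, 0.3]
gripper_width: 1.0
gripper_force: 0.0
```

```bash
python3 -c "
from h import *
to([.503,.0035,.024],172.2)
import cv2
from station import r
c=r.capture('side');cv2.imwrite('pics/b.png',c['pixels'][:,:,::-1])"
```

```text
t 3.15 tcp [0.5027 0.0081 0.0271] F [-0.1  0.1  0.3]
shift [ 4.5 -0.9  3.1] turn [-0.004 -0.     0.001]
```

View pics/b.png

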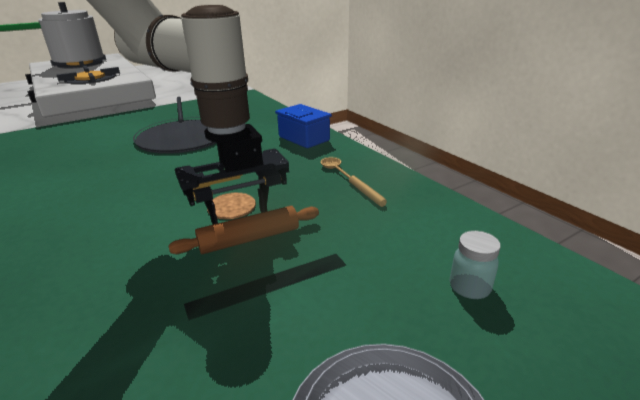

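Both fingers stand behind the barrel, between it and the trivet. I'll push slowly.

>>> servo_tool(commands=[[[0,4,0,2,0,0,0],[0,9,0,3,0,0,0],[0,14,0,3,0,0,0],[0,18,0,3,0,0,0],[0,22,0,3,0,0,0]]])

```text
time_s: 3.7
tcp_pos: [0.4998, -0.0148, 0.0248]
ee_rot: [[-0.136, -0.991, 0.006], [-0.991, 0.136, -0.001], [-0.0, -0.006, -1.0]]
wrist_force: [0.4, 1.6, 0.6]
gripper_width: 1.004
gripper_force: 0.2
```

>>> servo_tool(commands=[[[0,5,0,0,0,0,0],[0,10,0,0,0,0,0],[0,15,0,0,0,0,0],[0,20,0,0,0,0,0],[0,25,0,0,0,0,0]]])

```text
time_s: 4.2
tcp_pos: [0.4962, -0.0395, 0.0245]
ee_rot: [[-0.136, -0.991, 0.005], [-0.991, 0.136, -0.001], [0.0, -0.005, -1.0]]
wrist_force: [0.2, 0.3, -0.9]
gripper_width: 0.999
gripper_force: 0.1
```

>>> servo_tool(commands=[[[0,5,0,0,0,0,0],[0,10,0,0,0,0,0],[0,15,0,0,0,0,0],[0,20,0,0,0,0,0],[0,25,0,0,0,0,0]]])

```text
time_s: 4.7
tcp_pos: [0.4928, -0.0642, 0.0245]
ee_rot: [[-0.136, -0.991, 0.005], [-0.991, 0.136, -0.001], [0.0, -0.005, -1.0]]
wrist_force: [0.1, -0.4, -0.1]
gripper_width: 1.002
gripper_force: 0.1
```

```bash
python3 -c "
from h import *
n=np.array([-.123,-.992]);g=np.array([.472,-.175])-n*.0325
to([g[0],g[1],.024],173.3)
import cv2
from station import r
c=r.capture('top');cv2.imwrite('pics/c.png',cv2.resize(c['pixels'][170:350,200:430,::-1],None,fx=3,fy=3))"
```

```text
t 4.7 tcp [ 0.4928 -0.0642  0.0245] F [ 0.1 -0.4 -0.1]
shift [80.1  6.   0.5] turn [-0.005 -0.    -0.019]
```

View pics/c.png

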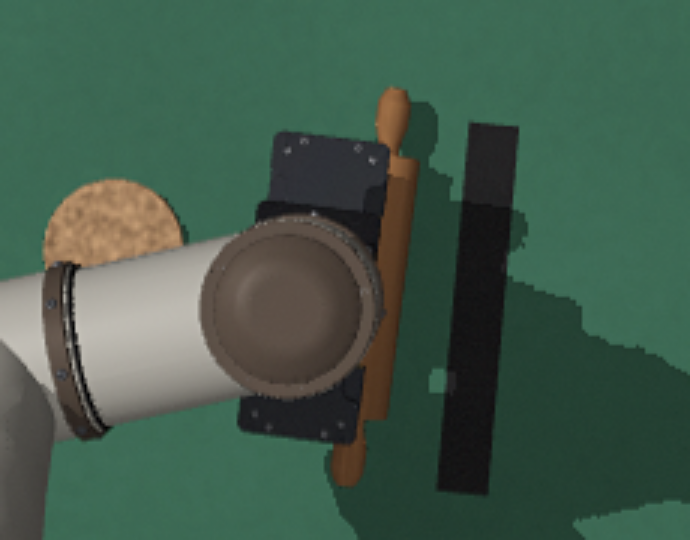

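The pin, from (393,87) to (347,486) in the crop, is rolling evenly against the fingers. The strip's left edge, (470,123) to (437,490), is about 1.4° off the pin's direction, so I'll continue with a slight turn and slow down at the end.

>>> servo_tool(commands=[[[0,5,0,0,0,0,-0.002],[0,10,0,0,0,0,-0.004],[0,15,0,0,0,0,-0.006],[0,20,0,0,0,0,-0.008],[0,25,0,0,0,0,-0.01]]])

```text
time_s: 5.25
tcp_pos: [0.4894, -0.089, 0.0245]
ee_rot: [[-0.126, -0.992, 0.005], [-0.992, 0.126, -0.001], [0.0, -0.005, -1.0]]
wrist_force: [-0.3, -0.4, 0.1]
gripper_width: 0.997
gripper_force: 0.0
```

>>> servo_tool(commands=[[[0,5,0,0,0,0,-0.002],[0,10,0,0,0,0,-0.004],[0,15,0,0,0,0,-0.006],[0,20,0,0,0,0,-0.008],[0,25,0,0,0,0,-0.01]]])

```text
time_s: 5.75
tcp_pos: [0.4863, -0.1138, 0.0245]
ee_rot: [[-0.116, -0.993, 0.005], [-0.993, 0.116, -0.001], [0.0, -0.005, -1.0]]
wrist_force: [-0.8, 0.4, -0.1]
gripper_width: 1.0
gripper_force: 0.1
```

>>> servo_tool(commands=[[[0,4,0,0,0,0,0],[0,8,0,0,0,0,0],[0,11,0,0,0,0,0],[0,14,0,0,0,0,0],[0,16,0,0,0,0,0]]])

```text
time_s: 6.25
tcp_pos: [0.4845, -0.1295, 0.0245]
ee_rot: [[-0.116, -0.993, 0.005], [-0.993, 0.116, -0.001], [0.0, -0.005, -1.0]]
wrist_force: [0.0, 1.3, 0.1]
gripper_width: 0.999
gripper_force: 0.1
```

>>> servo_tool(commands=[[[0,2,0,0,0,0,0],[0,3,0,0,0,0,0],[0,4,0,0,0,0,0],[0,5,0,0,0,0,0],[0,5,0,0,0,0,0]]])

```text
time_s: 6.75
tcp_pos: [0.4839, -0.1343, 0.0245]
ee_rot: [[-0.116, -0.993, 0.005], [-0.993, 0.116, -0.001], [0.0, -0.005, -1.0]]
wrist_force: [0.3, -0.5, -0.0]
gripper_width: 1.002
gripper_force: 0.0
```

```bash
python3 -c "
from h import *
n=np.array([-.123,-.992]);g=np.array([.472,-.175])-n*.0325
to([g[0],g[1],.024],173.3)
import cv2
from station import r
c=r.capture('top');cv2.imwrite('pics/d.png',cv2.resize(c['pixels'][170:350,250:450,::-1],None,fx=3,fy=3))"
```

```text
t 6.75 tcp [ 0.4839 -0.1343  0.0245] F [ 0.3 -0.5 -0. ]
shift [9.3 6.9 0.5] turn [-0.005 -0.     0.001]
```

View pics/d.png

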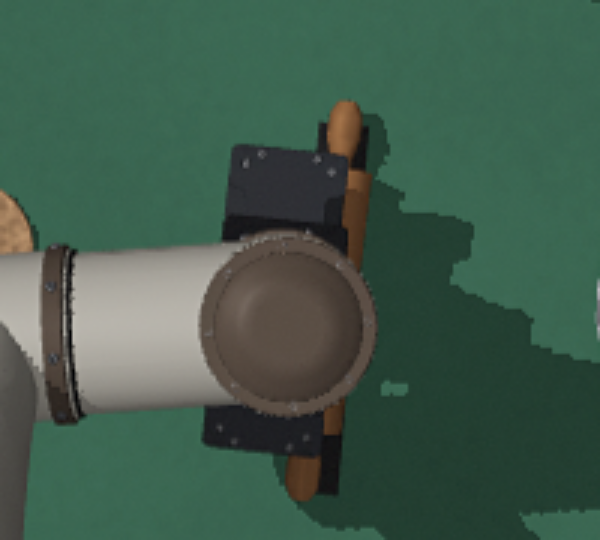

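```bash
cat >> h.py <<'E'
def pin(u1,v1,u2,v2,c=.472,d=-.175,w=-6.3):
    a,b=ray(u1,v1,.023),ray(u2,v2,.023);m=(a+b)/2;w=np.radians(w);e=m-[c,d]
    print("pin",m,ang(a-b),"along",e@[np.cos(w),np.sin(w)],"across(+left)",e@[-np.sin(w),np.cos(w)])
E
python3 -c "
from h import *
pin(365.3,203.3,350.7,336.7)"
```

```text
pin [ 0.47861537 -0.17144023] -7.507415114760933 along 0.006184786138005837 across(+left) 0.004264200838292246
```

The pin, from (346,100) to (302,500) in the crop, lies over the strip. It is 4 mm off the middle line and about 1° off in direction, well within tolerance, so I'll back off and rise.

>>> servo_tool(commands=[[[0,-3,0,0,0,0,0],[0,-9,0,0,0,0,0],[0,-17,0,-2,0,0,0],[0,-27,0,-8,0,0,0],[0,-37,0,-20,0,0,0]]])

```text
time_s: 7.3
tcp_pos: [0.4877, -0.0965, 0.0446]
ee_rot: [[-0.115, -0.993, 0.003], [-0.993, 0.115, -0.001], [0.001, -0.003, -1.0]]
wrist_force: [0.5, 0.7, -0.8]
gripper_width: 0.997
gripper_force: 0.0
```

>>> servo_tool(commands=[[[0,-15,0,-25,0,0,0],[0,-40,0,-55,0,0,0],[0,-70,0,-85,0,0,0],[0,-100,0,-115,0,0,0],[0,-120,0,-130,0,0,0]]])

```text
time_s: 7.8
tcp_pos: [0.5028, 0.0245, 0.1788]
ee_rot: [[-0.113, -0.993, 0.012], [-0.994, 0.113, 0.001], [-0.002, -0.011, -1.0]]
wrist_force: [0.8, -0.4, -0.3]
gripper_width: 0.998
gripper_force: 0.0
```

```bash
python3 -c "
import cv2
from station import r
c=r.capture('top');cv2.imwrite('pics/e.png',cv2.resize(c['pixels'][100:350,200:450,::-1],None,fx=2.4,fy=2.4))"
```

```text
(no output)
```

View pics/e.png

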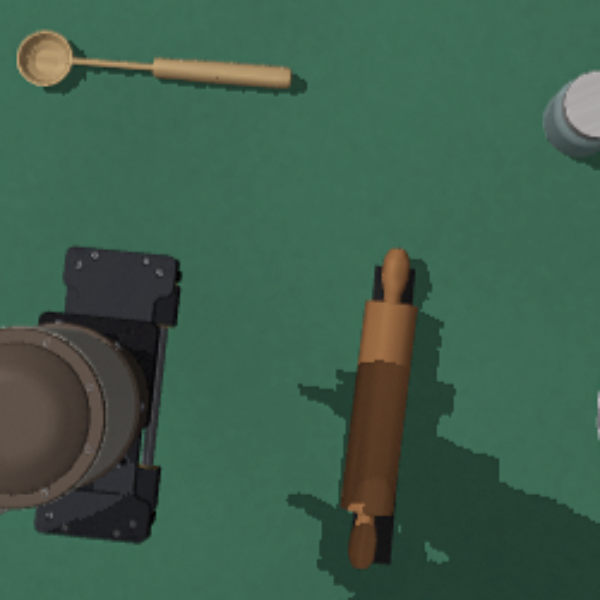

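The pin has not moved since the last view: tips at (397,249) and (361,568) in the crop, centred on the strip with the strip visible at both ends. The spoon and the jar are where they were. I'll let the arm settle and hand in.

>>> servo_tool(commands=[[[0,0,0,0,0,0,0],[0,0,0,0,0,0,0],[0,0,0,0,0,0,0],[0,0,0,0,0,0,0],[0,0,0,0,0,0,0]]])

```text
time_s: 8.35
tcp_pos: [0.501, 0.0211, 0.1739]
ee_rot: [[-0.117, -0.993, 0.004], [-0.993, 0.117, -0.001], [0.001, -0.004, -1.0]]
wrist_force: [0.8, -0.3, 0.1]
gripper_width: 1.002
gripper_force: 0.0
```

```bash
python3 -c "
from h import *
pin(365.4,203.75,350.4,336.7)
from station import r
print(r.finish_job())"
```

```text
pin [ 0.47814154 -0.17122677] -7.69890354710674 along 0.005690400130954562 across(+left) 0.004424381708975952
the job is handed in; nothing more can be done
None
```

I rolled the pin onto the rubber strip and handed the job in at about 8 s; it lies still, about 4 mm off the strip's middle line, 6 mm off lengthwise and 1.4° off in direction, with the spoon and jar untouched (the hand-in gave no verdict).

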